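# Latch the long harmonica case on the ledge

### The arm

A 6-joint arm with a two-finger parallel gripper is mounted at the origin on the work surface. World frame = base frame: x ahead of the robot, y to its left, z up, the work surface at z = 0. Lengths are in mm, angles in degrees, forces in N, time in s.
With the tool pointing down it reaches from about 300 to 850 mm from the base axis. Payload 4.2 kg.
Tool frame: the origin (TCP) lies at the very end of the fingers, on their centre line; the grasp point (between the pads) lies 19 mm behind it (hold_point_z is the z of the grasp point in the tool frame, in mm); z points along the fingers, y is the direction in which the jaws open and shut (so a half turn about z gives the same grasp; the last joint's range is limited). The gripper opens to 91 mm and grips with 3 to 60 N. Pads are 32 mm wide; open, the fingers measure 118 mm over their backs; the gripper's body (76 mm by 178 mm) begins 60 mm behind the grasp point.
Start: joints at [-72.479, 18.312, 89.639, -0, 72.044, -1.146], TCP at [184.042, -544.768, 213.976] pointing down, gripper open.
Joint ranges: [-177.97, 177.97], [-48.28, 115.42], [12.27, 149.76], [-77.06, 257.06], [2.81, 150.46], [-146.56, 146.56]. Speed limits (degrees/s): [147.25, 147.25, 180, 180, 180, 180].

### API

Orientations are given as [roll, pitch, yaw] about the fixed x, y, z axes, in that order (R = Rz(yaw) Ry(pitch) Rx(roll)).
In Python, from workcell import state, grab_frame, job_done, hold_point_z gives the robot as it stands. The module is installed in compiled form; this text tells all that it offers.
- The arm moves only by the shell command python3 -m creep 'ROWS' [FORCE]. ROWS is JSON, a list of rows, each a list of 7 numbers: the closure, from 0 (fully open) to 1 (shut), then the shift along the tool's x, y, z in mm, then the turn, a rotation vector about the tool's x, y, z in degrees. A call has 1 to 5 rows; each row shifts and turns the commanded pose from where the row before left it, along the tool's axes as they then stand; what a row does not reach is not made up. A row lasts 1/8 s, in which the tool goes at most 62.5 mm and 10.7 degrees, less where a joint would pass 70% of its speed; a pose out of reach is approached as far as the arm can. A call is refused whole if a number of a shift passes 62.5 or a number of a turn 10.7, either way. A call with a gripper value outside its range is refused whole. The fingers move at their own pace and stop on an object; FORCE is the grip in N (left out, the last holds). Time passes only in rows, so rows that do not move let the fingers close. It gives the time, the measured TCP pose, the force and the opening at its end, in the units of the state.
- state(): the state, without advancing time (a new reading comes with each control period).
- grab_frame(name): name is "scene" or "top" or "wrist"; returns a dict with "frame" (384x512x3 uint8, red, green, blue), "fx", "fy", "cx", "cy" (pixels), "view" (4x4, takes a point from world to camera coordinates). Camera axes: x right, y down, z forward; pixel columns grow to the right and rows downward; lengths in mm; the calibration is good to about 2 mm. The wrist camera is an equidistant fisheye: a pixel r from the principal point sees the ray r / f radians off the axis. A picture is of the moment at which its call begins. There is no depth.
- job_done(): hands the job in, once; it reports no verdict.
The state is a dict: "time_s": time; "qpos": joint angles; "qvel": joint speeds; "effort": joint torques, N m; "ee_pos": TCP position; "ee_rot": TCP orientation; "force": force on the tool from outside, world axes, zero at the start; "torque": the same for the moment, N m; "gripper_width": finger opening in mm.
Only numpy, scipy, OpenCV 4.12 (cv2) and the standard library are available. Lean on these libraries where they do the work, as an engineer would, in place of code of your own. Each camera call takes 0.05 s, during which the arm holds its last target.

### The job

Close the toggle latch on top of the longer of the two wooden cases: swing its wire bail down over the keeper hook, then press the lever over past centre until it snaps down and stays flat on the case. Leave the shorter case and its latch alone: do not push or knock them.

Things in the scene. Friction and masses are not known exactly. Their poses are not given: they have to be found in the camera images.
- long_case: Longer wooden case, fixed, 140 (x) x 240 (y) x 100 mm high, latch amid its top. Origin: centre of its underside, z up; mm in its frame are used below. Keeper: hook 24 wide, 14 high, at x 41-47, y 0, lip to +x reaching x 52, sprung (gives 3 mm). Lever pin: along y at x 10, z 114. With the lever open the lowered bail lands beyond the keeper; shutting the lever draws it to -x under the lip.
- long_case_bail_bar (a point): Middle of the bail's cross bar on the longer case. The bail is a U of 5 mm steel wire, legs 62 long at y +-26, hinged on the lever 24 mm from its pin. At the start it stands raised, its legs 55-80 degrees above level towards +x; slight friction holds it. Pushed over to +x below 45 degrees it drops by itself. Hooked: about z 106, x 50-65 in the case's frame.
- long_case_lever_tip (a point): Middle of the free end of the longer case's lever, a steel plate 65 long, 30 wide (y), 4 thick. Open at the start: leans 5-22 degrees from vertical to -x, end about 75 mm above the case's top, stays where left. Turn it over towards -x and down: it stiffens (about 2 N), passes centre 17 degrees before shut, then stays. Shut: lies along -x, end at x -55, z 108 in the case's frame.
- short_case: Shorter wooden case, 140 (x) x 150 (y) x 100 mm high, fixed, with the same kind of latch, also open. Origin: centre of its underside. To be left alone.

How it is judged:
By the outcome, as a careful person would: the job done as asked, in the order asked, and still so for the second after the job is handed in, with the robot touching nothing.
It also fails if it takes over 35 s, if anything falls off the work surface, if the arm or the gripper's body presses on something with over 40 N, if the wrist force passes 120 N, or if a joint passes its speed limit or range.

## Working session

There is one attempt and no reset: what is moved stays moved. The work goes in short steps, Python scripts to look and compute and a shell command to move; the robot and the scene stay as the last step left them, time stands still between calls to the robot, and variables do not carry over. Pictures are saved under pics/ and viewed, and the job is handed in when it is done.

```bash
mkdir -p pics; ls
python3 - <<'E'
from workcell import state, grab_frame, hold_point_z
import cv2,json
import numpy as np
s=state();print(s, hold_point_z if not callable(hold_point_z) else hold_point_z())
for n in ["scene","top","wrist"]:
    f=grab_frame(n);cv2.imwrite(f"pics/{n}0.png",f["frame"][:,:,::-1])
    print(n,f["fx"],f["fy"],f["cx"],f["cy"],np.round(f["view"],4).tolist())
    np.savez(f"pics/{n}0.npz",**{k:np.array(v) for k,v in f.items()})
E
```

```text
pics
{'time_s': 0.0, 'qpos': array([-7.24780593e+01,  1.83527758e+01,  8.97074740e+01,  8.14095106e-04,
        7.20430084e+01, -1.14557201e+00]), 'qvel': array([-0.08418947,  0.050144  , -0.02279403, -0.01308162, -0.02669354,
        0.05356116]), 'effort': array([ 1.39734522e-05, -4.12463343e+01, -2.31972706e+01,  7.29108509e-02,
        4.57935990e-02, -1.42747590e-04]), 'ee_pos': array([ 183.89860558, -544.26196995,  213.10166748]), 'ee_rot': array([-1.79896778e+02, -2.83823717e-03,  1.86672585e+01]), 'force': array([-0.11261073, -0.74372255, -0.61727395]), 'torque': array([-0.05049404,  0.03348605, -0.04344743]), 'gripper_width': 91.36652555851306} -18.8
scene 361.9782495773016 361.9782495773016 258.60032645515014 197.46265621371217 [[0.0024, 0.9998, 0.022, 9.6528], [0.6787, 0.0145, -0.7343, -317.672], [-0.7345, 0.0167, -0.6785, 1323.8765], [0.0, 0.0, 0.0, 1.0]]
top 467.08471679100063 467.08471679100063 260.4127008532684 189.17721920743688 [[0.0078, -0.9995, 0.0304, -36.457], [-0.9922, -0.0115, -0.1244, 549.8936], [0.1247, -0.0292, -0.9918, 1093.6154], [0.0, 0.0, 0.0, 1.0]]
wrist 297.3186396354542 297.3186396354542 260.4748581619384 191.34385394532399 [[0.3197, -0.9475, -0.0018, -574.5712], [-0.9069, -0.3066, 0.289, -31.8815], [-0.2744, -0.0908, -0.9573, 393.0828], [0.0, 0.0, 0.0, 1.0]]
```

View pics/scene0.png

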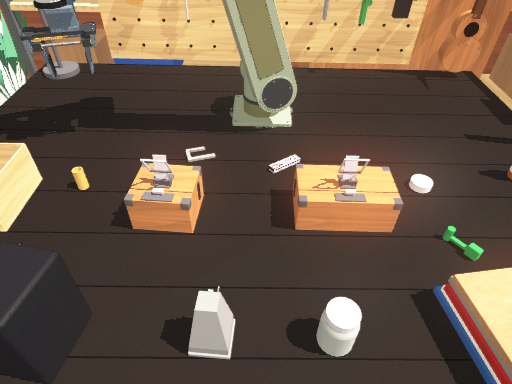

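View pics/top0.png

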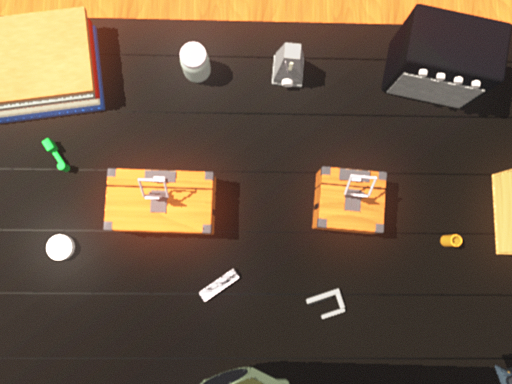

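View pics/wrist0.png

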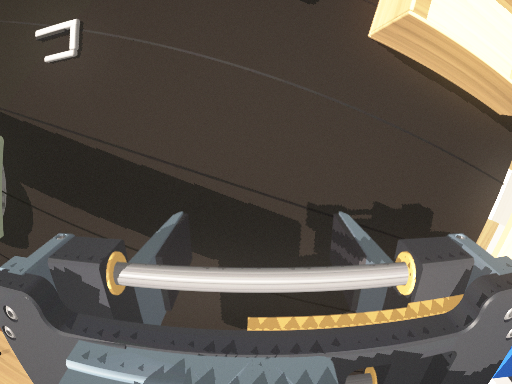

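The long case is the one at +y (top image, columns 105-215), with its keeper towards world +x. I'll zoom in to measure it.

Run:
```python
import cv2,numpy as np
a=cv2.imread("pics/top0.png")[155:250,95:225];cv2.imwrite("pics/topz.png",cv2.resize(a,None,fx=6,fy=6,interpolation=cv2.INTER_CUBIC))
a=cv2.imread("pics/scene0.png")[145:240,285:405];cv2.imwrite("pics/scenez.png",cv2.resize(a,None,fx=6,fy=6,interpolation=cv2.INTER_CUBIC))
```

```text
(no output)
```

View pics/topz.png

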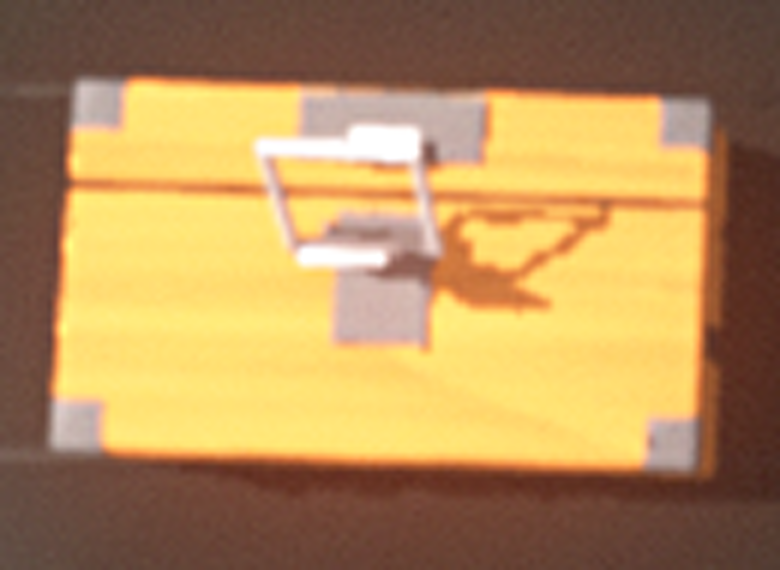

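View pics/scenez.png

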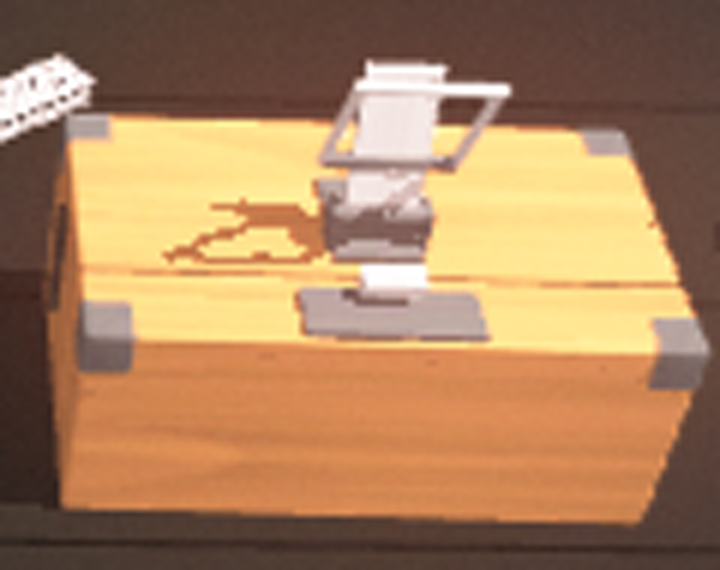

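```bash
cat > h.py <<'E'
import numpy as np,cv2
from scipy.optimize import least_squares
from scipy.spatial.transform import Rotation as R
def load(n): return dict(np.load(n))
def proj(f,P):
    p=np.atleast_2d(P)@f["view"][:3,:3].T+f["view"][:3,3]
    return np.c_[f["fx"]*p[:,0]/p[:,2]+f["cx"],f["fy"]*p[:,1]/p[:,2]+f["cy"]]
def c2w(c,P): 
    return R.from_euler('z',c[2],degrees=True).apply(np.atleast_2d(P))+[c[0],c[1],0]
def latch(lean,el,d=0):
    l=np.radians(lean);e=np.radians(el)
    hx,hz=10-24*np.sin(l),114+24*np.cos(l)
    tx,tz=10-65*np.sin(l),114+65*np.cos(l)
    bx,bz=hx+62*np.cos(e),hz+62*np.sin(e)
    return dict(tip=(tx,0,tz),h=(hx,0,hz),bar=(bx,0,bz))
E
python3 - <<'E'
from h import *
T=load("pics/top0.npz");S=load("pics/scene0.npz")
z=lambda a,o:(np.array(a)+.5)/6-.5+o
tc=z([(712,98),(75,80),(50,450),(697,470)],[95,155]) # +x-y,+x+y,-x+y,-x-y
sc=z([(80,335),(705,348),(628,130),(68,117)],[285,145])
C=np.array([(70,-120,100),(70,120,100),(-70,120,100),(-70,-120,100)])
fun=lambda c:np.r_[(proj(T,c2w(c,C))-tc).ravel(),(proj(S,c2w(c,C))-sc).ravel()]
r=least_squares(fun,[500,200,0],loss='soft_l1');print(r.x,np.round(r.fun,1))
c=r.x
# latch
def f2(p):
    L=latch(*p);h,b,t=[np.array(L[k]) for k in("h","bar","tip")]
    y=np.array([0,26,0])
    return np.r_[(proj(T,c2w(c,[b+y,b-y,t+[0,15,0],t-[0,15,0]]))-z([(258,148),(425,150),(298,256),(390,258)],[95,155])).ravel(),
     (proj(S,c2w(c,[b-y,b+y,h-y,h+y,t-[0,15,0],t+[0,15,0]]))-z([(352,90),(507,91),(324,162),(452,166),(367,65),(447,68)],[285,145])).ravel()]
q=least_squares(f2,[12,65],loss='soft_l1');print(q.x,np.round(q.fun.reshape(-1,2),1).tolist())
L=latch(*q.x)
for k in L: print(k,L[k],c2w(c,L[k]))
E
```

```text
[515.14393586 199.89573824  -1.24272632] [ 0.1  0.1  0.2 -0.5 -0.1 -0.2 -0.  -0.3  0.7 -0.6  1.2  0.3 -0.9 -0.8
 -0.7 -1.4]
[10.89409362 62.76613128] [[1.1, -0.7], [-1.4, -0.2], [0.3, -0.3], [-0.6, -0.2], [1.3, -0.7], [-0.8, -0.1], [-0.2, -1.0], [0.6, -1.0], [-0.0, -0.6], [-0.3, -0.7]]
tip (np.float64(-2.284624037916979), 0, np.float64(177.8285830349306)) [[512.85984919 199.94528709 177.82858303]]
h (np.float64(5.464138816769116), 0, np.float64(137.56747681289747)) [[520.60678945 199.77723218 137.56747681]]
bar (np.float64(33.836801994529026), 0, np.float64(192.69452991934773)) [[548.97277905 199.16188684 192.69452992]]
```

```bash
python3 -m creep '[[1,0,0,-35,0,0,0],[1,0,0,-35,0,0,0],[1,35,-37,0,0,0,0],[1,40,-42,0,0,0,0],[1,40,-42,0,0,0,0]]' 20
python3 -m creep '[[1,40,-42,0,0,0,0],[1,40,-42,0,0,0,0],[1,40,-42,0,0,0,0],[1,40,-42,0,0,0,0],[1,40,-42,0,0,0,0]]'
```

```text
time_s: 0.78
ee_pos: [254.6, -391.7, 283.7]
ee_rot: [-180.0, -0.0, 18.6]
force: [1.5, -0.6, -0.5]
gripper_width: 43.9
time_s: 1.4
ee_pos: [376.9, -128.6, 283.9]
ee_rot: [180.0, -0.0, 18.6]
force: [1.0, -0.0, -0.0]
gripper_width: 0.3
```

```bash
python3 -m creep '[[1,40,-44,0,0,0,0],[1,40,-44,0,0,0,0],[1,40,-44,0,0,0,0],[1,40,-44,0,0,0,0],[1,40,-44,0,0,0,0]]'
python3 -m creep '[[1,40,-44,0,0,0,0],[1,0,0,0,0,0,-10],[1,0,0,0,0,0,-10],[1,0,0,0,0,0,-10],[1,0,0,0,0,0,-10]]'
python3 -m creep '[[1,0,0,0,0,0,-10],[1,0,0,0,0,0,-10],[1,0,0,0,0,0,-10],[1,0,0,0,0,0,0]]'
python3 - <<'E'
from workcell import grab_frame
import cv2,numpy as np
f=grab_frame("wrist");cv2.imwrite("pics/w1.png",f["frame"][:,:,::-1])
f=grab_frame("scene");a=f["frame"][80:240,250:420,::-1];cv2.imwrite("pics/s1.png",cv2.resize(a,None,fx=3.5,fy=3.5))
E
```

```text
time_s: 2.02
ee_pos: [495.9, 144.0, 283.7]
ee_rot: [180.0, 0.0, 18.7]
force: [1.0, -0.6, 0.5]
gripper_width: 0.6
time_s: 2.65
ee_pos: [519.2, 196.6, 283.5]
ee_rot: [-180.0, 0.0, 59.0]
force: [-1.4, 0.5, 0.0]
gripper_width: 0.4
time_s: 3.15
ee_pos: [519.2, 196.5, 283.6]
ee_rot: [-180.0, 0.0, 88.6]
force: [-0.3, -0.2, 0.2]
gripper_width: 0.3
```

View pics/w1.png

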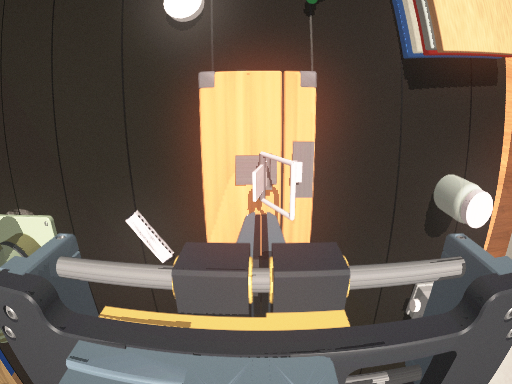

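View pics/s1.png

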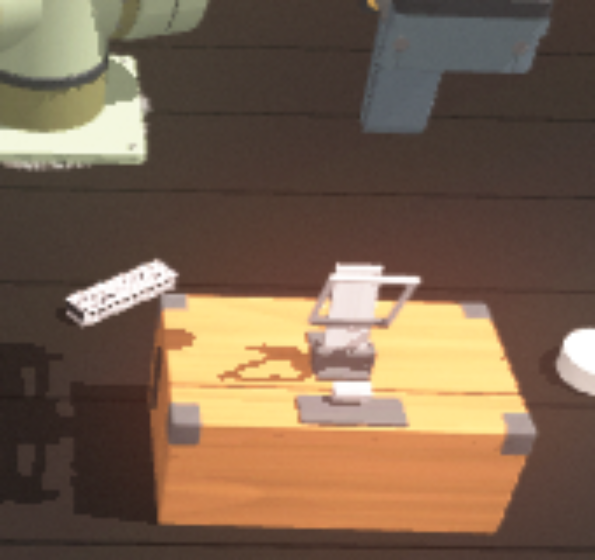

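The closed fingers are over the lever: wrist image has the fingertips at (262,217), the lever at (258,180) and the bar at (296,172). The scene view shows the latch still as it was. Next I go down above the lever end, just behind the bar.

```bash
python3 -m creep '[[1,3,2,40,0,0,0],[1,0,0,35,0,0,0],[1,0,0,13,0,0,0],[1,0,0,9,0,0,0],[1,0,0,0,0,0,0]]'
python3 - <<'E'
from workcell import grab_frame,state
import cv2,numpy as np
print(state()["force"])
f=grab_frame("wrist");cv2.imwrite("pics/w2.png",cv2.resize(f["frame"][100:250,180:380,::-1],None,fx=4,fy=4))
f=grab_frame("scene");a=f["frame"][100:220,290:420,::-1];cv2.imwrite("pics/s2.png",cv2.resize(a,None,fx=5,fy=5))
E
```

```text
time_s: 3.88
ee_pos: [521.8, 199.6, 187.3]
ee_rot: [180.0, -0.0, 88.6]
force: [0.1, -0.8, -0.2]
gripper_width: 0.3
[ 0.1283956  -0.78014369 -0.18869095]
```

View pics/w2.png

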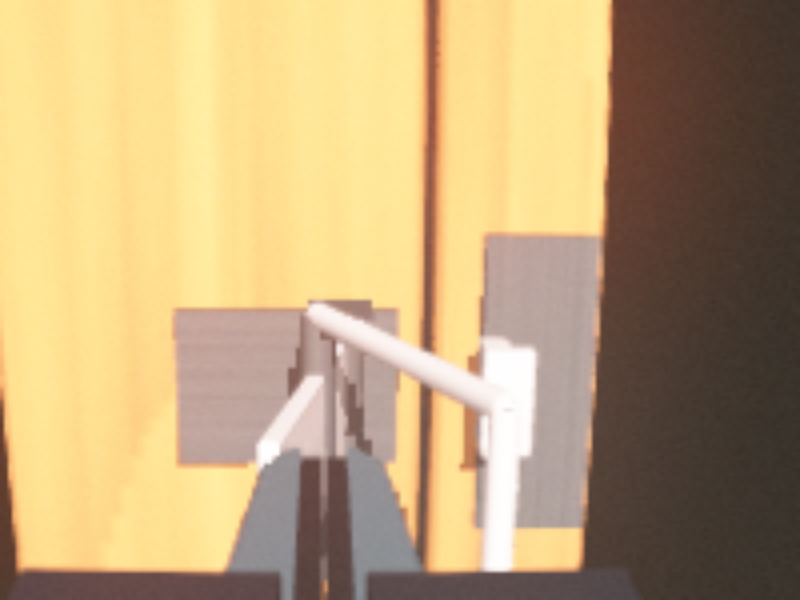

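View pics/s2.png

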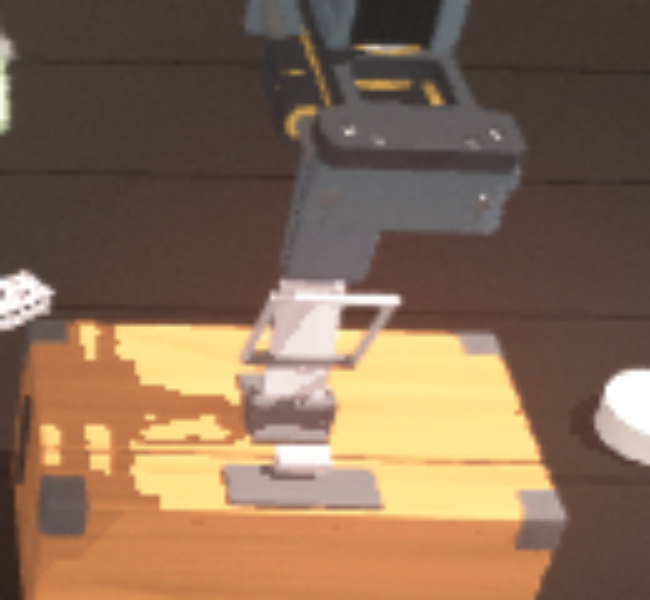

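```bash
python3 -m creep '[[1,0,9,0,0,0,0],[1,0,3,6,0,0,0],[1,0,6,3,0,0,0],[1,0,6,4,0,0,0],[1,0,6,4,0,0,0]]'
python3 -m creep '[[1,0,6,4,0,0,0],[1,0,6,5,0,0,0],[1,0,0,0,0,0,0]]'
python3 - <<'E'
from workcell import grab_frame,state
import cv2,numpy as np
print(state()["force"])
f=grab_frame("wrist");cv2.imwrite("pics/w3.png",cv2.resize(f["frame"][100:250,180:380,::-1],None,fx=4,fy=4))
f=grab_frame("scene");a=f["frame"][100:220,290:420,::-1];cv2.imwrite("pics/s3.png",cv2.resize(a,None,fx=5,fy=5))
E
```

```text
time_s: 4.6
ee_pos: [551.9, 198.8, 169.5]
ee_rot: [-180.0, 0.0, 88.7]
force: [-0.5, -0.6, 1.3]
gripper_width: 0.2
time_s: 4.97
ee_pos: [563.6, 198.4, 160.3]
ee_rot: [-179.9, 0.0, 88.7]
force: [-0.1, -0.2, 0.3]
gripper_width: 0.5
[-0.13888859 -0.21391827  0.31307912]
```

View pics/w3.png

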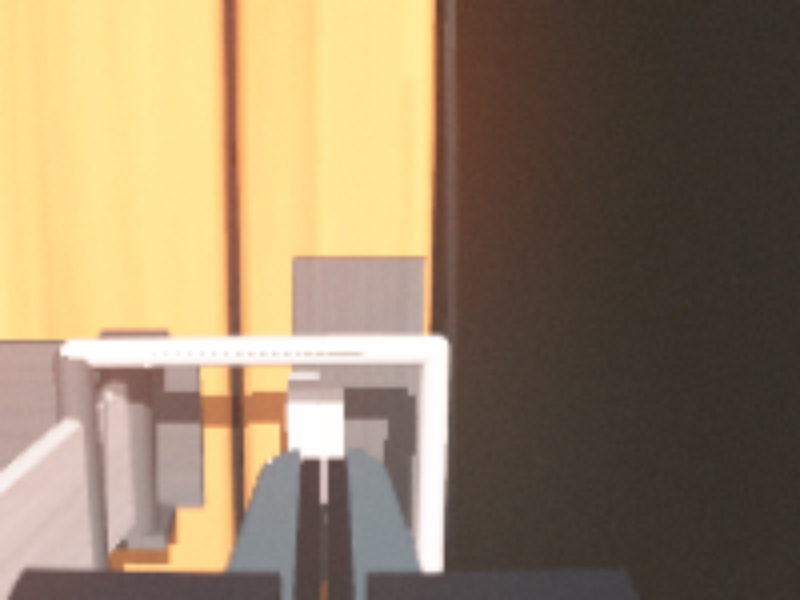

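View pics/s3.png

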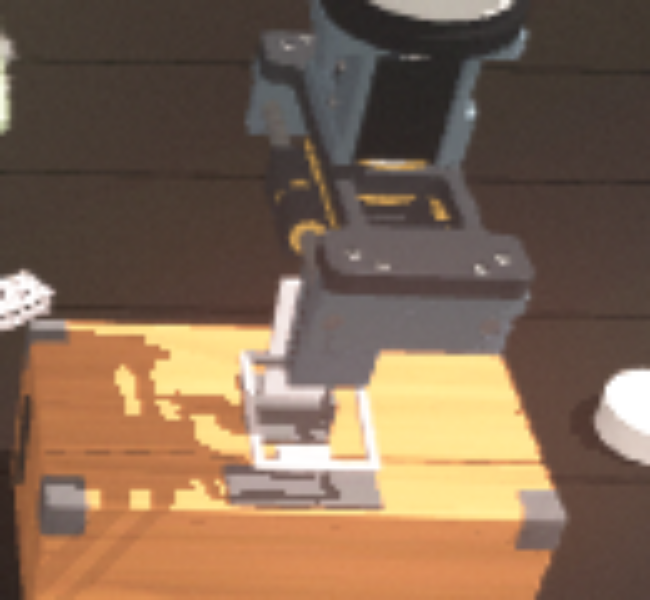

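Run:
```python
from h import *
S=load("pics/scene0.npz");c=(515.1,199.9,-1.24)
for lean in(5,11,16):
  for el in(10,0,-10,-20,-25,-28,-32):
    L=latch(lean,el);b=np.array(L["bar"]);print(lean,el,b.round(),((proj(S,c2w(c,[b-[0,26,0],b+[0,26,0]]))-[290,100])*5).round().tolist())
```

```text
5 10 [ 69.   0. 149.] [[267.0, 423.0], [385.0, 426.0]]
5 0 [ 70.   0. 138.] [[263.0, 443.0], [380.0, 446.0]]
5 -10 [ 69.   0. 127.] [[258.0, 459.0], [374.0, 463.0]]
5 -20 [ 66.   0. 117.] [[253.0, 472.0], [368.0, 476.0]]
5 -25 [ 64.   0. 112.] [[250.0, 477.0], [364.0, 481.0]]
5 -28 [ 63.   0. 109.] [[249.0, 480.0], [362.0, 483.0]]
5 -32 [ 60.   0. 105.] [[247.0, 483.0], [360.0, 486.0]]
11 10 [ 66.   0. 148.] [[266.0, 420.0], [383.0, 423.0]]
11 0 [ 67.   0. 138.] [[262.0, 440.0], [378.0, 443.0]]
11 -10 [ 66.   0. 127.] [[257.0, 456.0], [373.0, 460.0]]
11 -20 [ 64.   0. 116.] [[252.0, 469.0], [366.0, 473.0]]
11 -25 [ 62.   0. 111.] [[250.0, 474.0], [363.0, 478.0]]
11 -28 [ 60.   0. 108.] [[248.0, 477.0], [361.0, 480.0]]
11 -32 [ 58.   0. 105.] [[246.0, 480.0], [359.0, 483.0]]
16 10 [ 64.   0. 148.] [[265.0, 418.0], [382.0, 421.0]]
16 0 [ 65.   0. 137.] [[261.0, 437.0], [377.0, 441.0]]
16 -10 [ 64.   0. 126.] [[256.0, 454.0], [372.0, 457.0]]
16 -20 [ 62.   0. 116.] [[251.0, 467.0], [365.0, 470.0]]
16 -25 [ 60.   0. 111.] [[249.0, 472.0], [362.0, 475.0]]
16 -28 [ 58.   0. 108.] [[247.0, 475.0], [360.0, 478.0]]
16 -32 [ 56.   0. 104.] [[245.0, 478.0], [357.0, 481.0]]
```

```bash
python3 -m creep '[[1,0,-8,-2,0,0,0],[1,0,-8,-2,0,0,0],[1,0,-4,0,0,0,0],[1,0,0,0,0,0,0]]'
python3 - <<'E'
from workcell import grab_frame,state
import cv2,numpy as np
print(state()["force"])
f=grab_frame("wrist");cv2.imwrite("pics/w4.png",cv2.resize(f["frame"][100:250,180:380,::-1],None,fx=4,fy=4))
f=grab_frame("scene");a=f["frame"][100:220,290:420,::-1];cv2.imwrite("pics/s4.png",cv2.resize(a,None,fx=5,fy=5))
E
```

```text
time_s: 5.58
ee_pos: [543.0, 199.0, 165.2]
ee_rot: [180.0, 0.0, 88.7]
force: [0.1, 0.5, 0.9]
gripper_width: 0.2
[0.08659134 0.50871086 0.8961462 ]
```

View pics/w4.png

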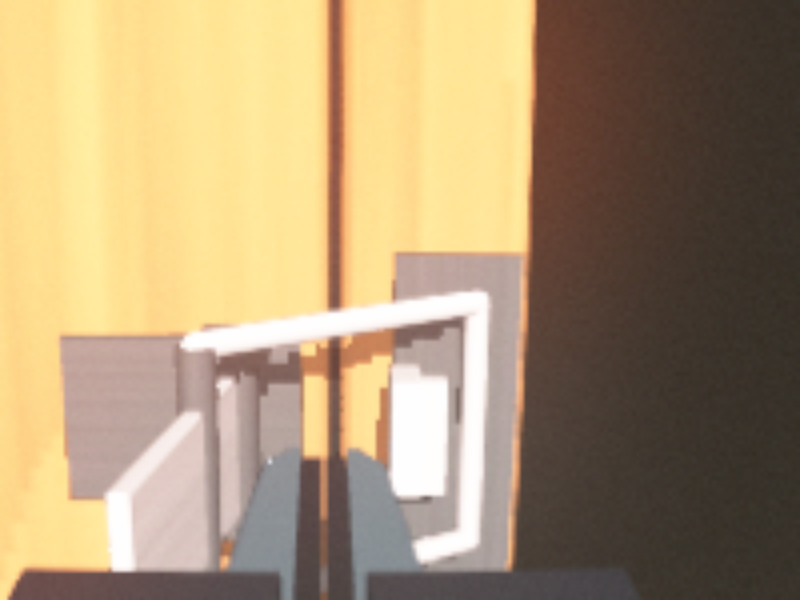

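View pics/s4.png

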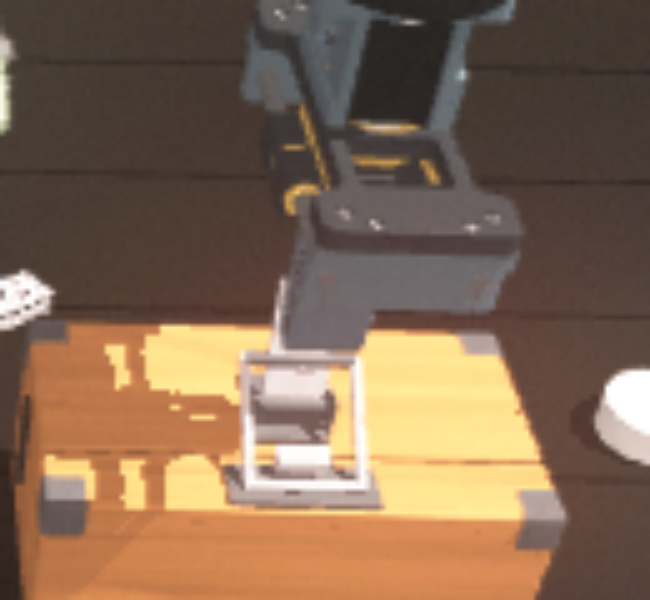

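The bail is down beyond the keeper: scene crop has its bar at (243,485)-(368,487), which matches about -32 degrees and z of about 105. The lever is still open. Now I push the lever over along its arc.

```bash
python3 -m creep '[[1,0.5,-10,0,0,0,0],[1,0,-7,0,0,0,0],[1,0,-8,2,0,0,0],[1,0,-8,3.5,0,0,0],[1,0,0,0,0,0,0]]'
python3 - <<'E'
from workcell import grab_frame,state
import cv2,numpy as np
print(state()["force"])
f=grab_frame("wrist");cv2.imwrite("pics/w5.png",cv2.resize(f["frame"][100:250,180:380,::-1],None,fx=4,fy=4))
f=grab_frame("scene");a=f["frame"][100:220,290:420,::-1];cv2.imwrite("pics/s5.png",cv2.resize(a,None,fx=5,fy=5))
E
```

```text
time_s: 6.3
ee_pos: [509.4, 200.2, 159.0]
ee_rot: [-179.9, 0.0, 88.7]
force: [0.1, 0.6, 0.6]
gripper_width: 0.2
[0.06155687 0.61165682 0.61713305]
```

View pics/w5.png

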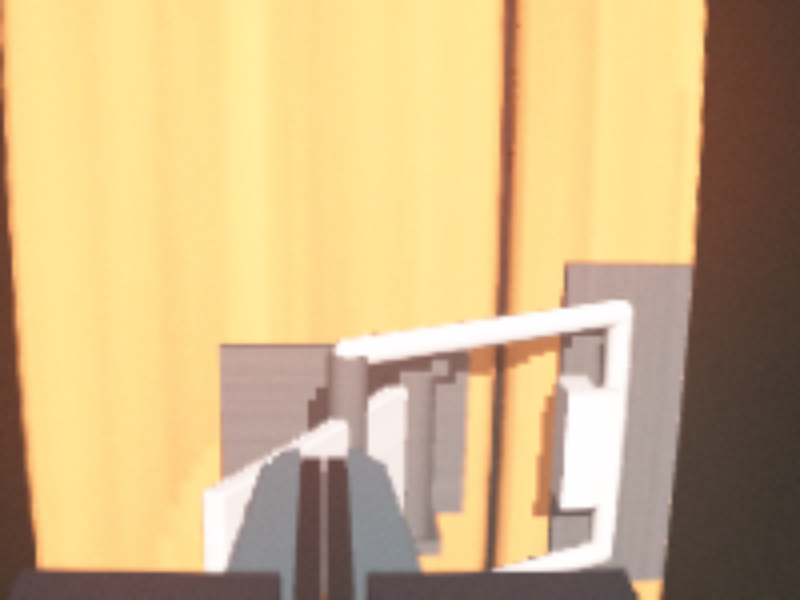

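View pics/s5.png

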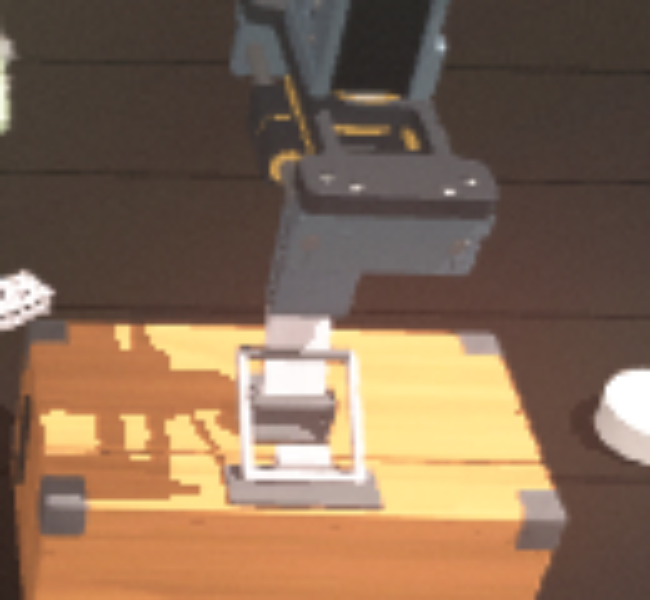

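The lever is turning and the bar is being drawn in towards the hook, bar now at row 480 in the scene crop. Carrying on along the arc.

```bash
python3 -m creep '[[1,0,-8,5,0,0,0],[1,0,-7,6,0,0,0],[1,0,-6,7,0,0,0],[1,0,-5,8,0,0,0],[1,0,0,0,0,0,0]]'
python3 - <<'E'
from workcell import grab_frame,state
import cv2,numpy as np
print(state()["force"])
f=grab_frame("wrist");cv2.imwrite("pics/w6.png",cv2.resize(f["frame"][100:250,180:380,::-1],None,fx=4,fy=4))
f=grab_frame("scene");a=f["frame"][100:220,290:420,::-1];cv2.imwrite("pics/s6.png",cv2.resize(a,None,fx=5,fy=5))
E
```

```text
time_s: 7.02
ee_pos: [482.9, 200.5, 132.4]
ee_rot: [-179.8, 0.1, 88.7]
force: [0.8, 0.2, -0.8]
gripper_width: 0.2
[ 0.77743049  0.16168871 -0.80849777]
```

View pics/w6.png

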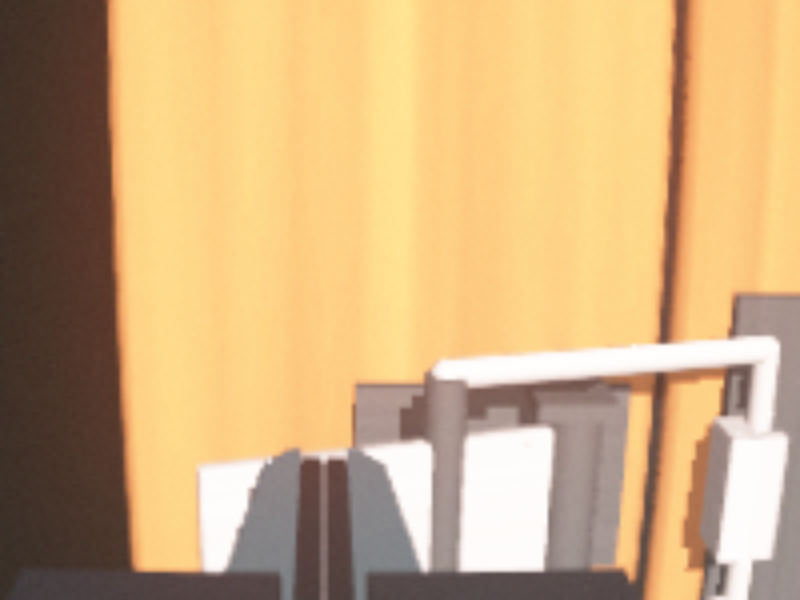

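View pics/s6.png

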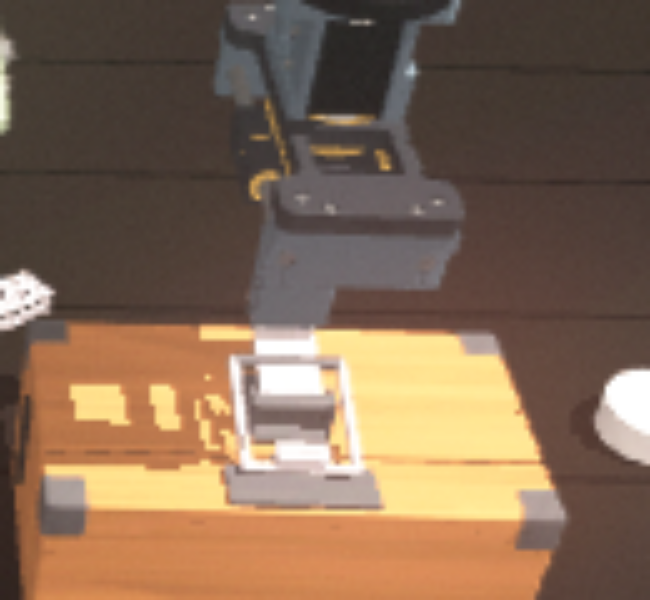

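The wrist view shows the keeper's lip covering the middle of the bar at (745,480), so it is hooked. Next is the press past centre.

```bash
python3 -m creep '[[1,0,-6,7,0,0,0],[1,0,-2,7,0,0,0],[1,0,-1,5,0,0,0],[1,0,0,3,0,0,0],[1,0,0,0,0,0,0]]'
python3 - <<'E'
from workcell import grab_frame,state
import cv2,numpy as np
print(state()["force"])
f=grab_frame("wrist");cv2.imwrite("pics/w7.png",cv2.resize(f["frame"][100:250,180:380,::-1],None,fx=4,fy=4))
E
```

```text
time_s: 7.75
ee_pos: [474.8, 200.9, 112.1]
ee_rot: [-179.9, 0.0, 88.7]
force: [-2.2, -1.7, 7.5]
gripper_width: 0.6
[-2.18265116 -1.69865731  7.52697232]
```

View pics/w7.png

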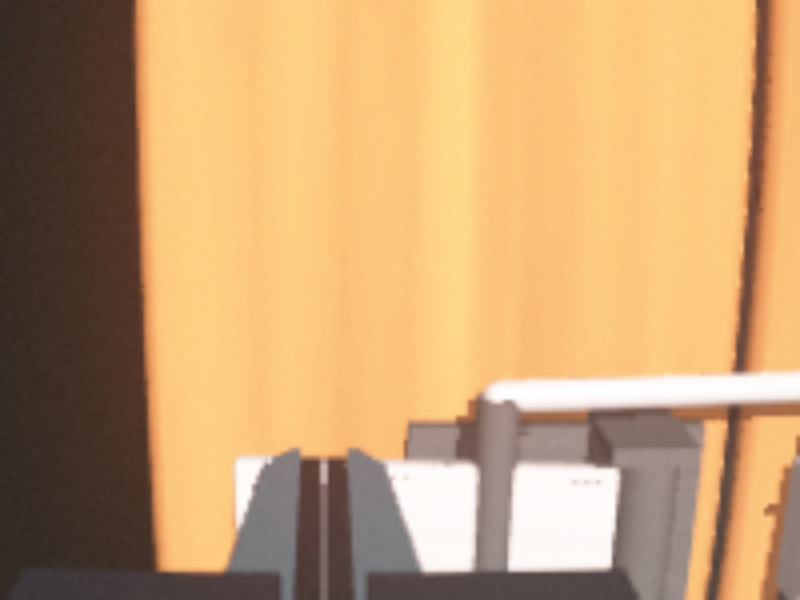

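```bash
python3 -m creep '[[1,0,0,1.5,0,0,0],[1,0,0,0,0,0,0]]'; python3 -m creep '[[1,0,0,1.5,0,0,0],[1,0,0,0,0,0,0]]'
```

```text
time_s: 8.05
ee_pos: [474.9, 201.0, 112.0]
ee_rot: [-180.0, 0.0, 88.7]
force: [-6.2, -1.8, 16.3]
gripper_width: 0.2
time_s: 8.3
ee_pos: [474.9, 201.0, 111.8]
ee_rot: [180.0, -0.0, 88.7]
force: [-8.1, -2.4, 24.2]
gripper_width: 0.7
```

The lever is on its stop: force climbed from 7.5 to 24 N with only 0.3 mm of travel. I'll lift straight off and look.

```bash
python3 -m creep '[[1,0,0,-5,0,0,0],[1,0,0,-15,0,0,0],[1,0,0,-40,0,0,0],[1,0,-20,-50,0,0,0],[1,0,-40,-40,0,0,0]]';python3 -m creep '[[1,0,-50,0,0,0,0],[1,0,-50,0,0,0,0],[1,0,0,0,0,0,0],[1,0,0,0,0,0,0]]'
python3 - <<'E'
from workcell import grab_frame,state
import cv2,numpy as np
print(state()["force"])
for n,(a,b,c,d) in dict(wrist=(0,384,0,512),scene=(145,240,285,405),top=(155,250,95,225)).items():
    f=grab_frame(n);np.savez(f"pics/{n}8.npz",**{k:np.array(v) for k,v in f.items()})
    k=600//max(b-a,(d-c)*3//4);cv2.imwrite(f"pics/{n}8.png",cv2.resize(f["frame"][a:b,c:d,::-1],None,fx=k,fy=k,interpolation=cv2.INTER_CUBIC))
E
```

```text
time_s: 8.93
ee_pos: [416.3, 202.8, 260.6]
ee_rot: [179.9, -0.1, 88.6]
force: [-1.0, 0.4, 0.6]
gripper_width: 0.6
time_s: 9.43
ee_pos: [316.4, 205.1, 259.0]
ee_rot: [179.9, -0.0, 88.7]
force: [-0.3, -0.7, 0.8]
gripper_width: 0.4
[-0.34305575 -0.7038002   0.80079585]
```

View pics/scene8.png

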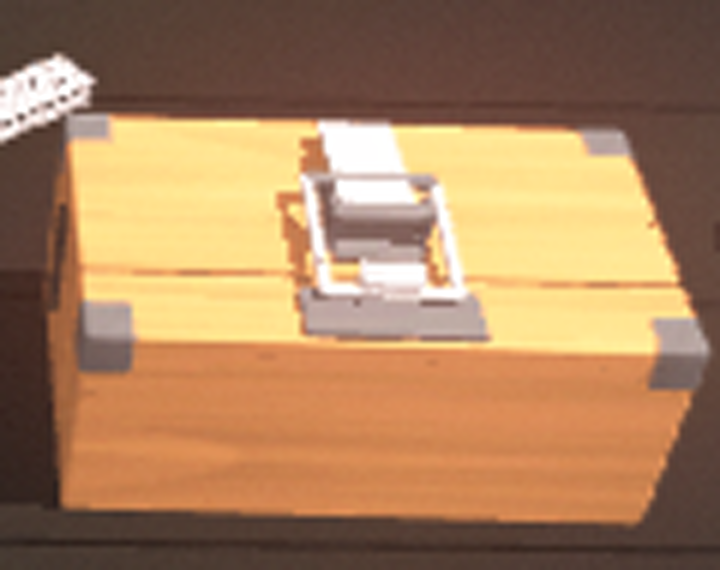

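View pics/top8.png

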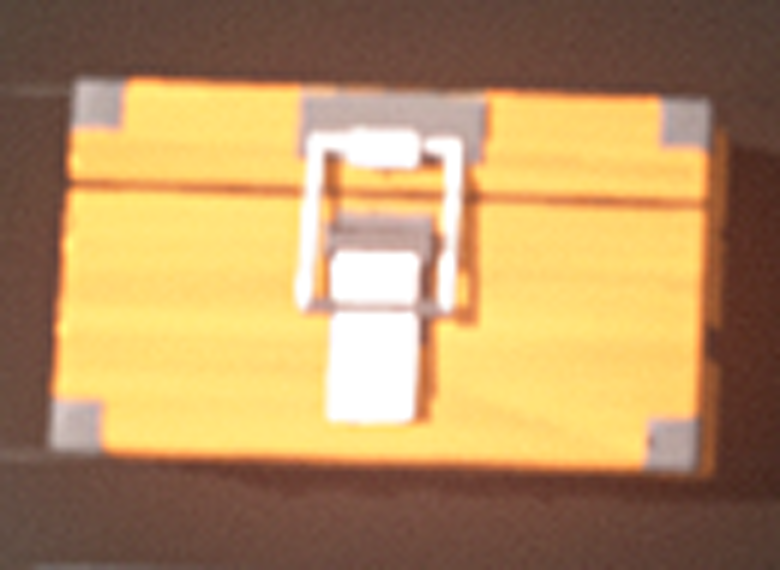

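View pics/wrist8.png

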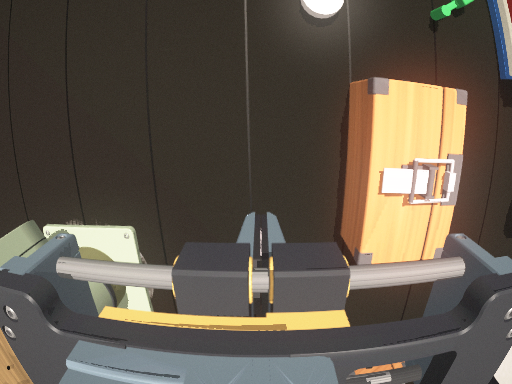

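Run:
```python
from h import *
c=(515.1,199.9,-1.24)
P=[(-55,-15,108),(-55,15,108),(50,-26,106),(50,26,106)]
for n,o in(("top",[95,155]),("scene",[285,145])):
    f=load(f"pics/{n}8.npz");print(n,((proj(f,c2w(c,P))-o)*6).round().tolist())
    g=load(f"pics/{n}0.npz");d=cv2.absdiff(f["frame"],g["frame"]).max(2)
    r=d[150:245,305:400] if n=="top" else d[145:240,120:210]
    print("short diff",(r>40).sum())
```

```text
top [[411.0, 416.0], [329.0, 413.0], [456.0, 138.0], [317.0, 133.0]]
short diff 0
scene [[314.0, 120.0], [385.0, 122.0], [323.0, 289.0], [457.0, 293.0]]
short diff 101
```

Run:
```python
from h import *
f=load("pics/scene8.npz")["frame"];g=load("pics/scene0.npz")["frame"]
k=lambda a:cv2.resize(a[140:240,110:220,::-1],None,fx=3.5,fy=3.5)
cv2.imwrite("pics/cmp.png",np.hstack([k(g),k(f)]))
```

```text
(no output)
```

View pics/cmp.png

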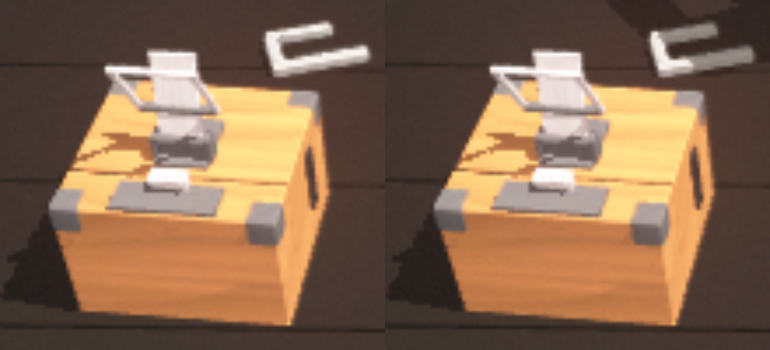

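The short case and its latch look the same before and after. The differing pixels are only the arm's shadow on the white handle behind it. The long case's latch is shut, with the bar under the lip, and the arm is clear.

```bash
python3 -c "
from workcell import job_done,state
print(job_done());s=state();print(s['time_s'],s['force'])"
```

```text
the job is handed in; nothing more can be done
None
the job is handed in; nothing more can be done
```

The long case's toggle latch is closed and the job is handed in, with the robot's clock at about 9.6 s of the 35 s allowed. With the closed fingers I tipped the bail over until it dropped beyond the keeper. I then turned the lever over along its arc and pressed it past centre onto its stop, lifted off and backed the arm away.

**Last checks**
- **Lever:** it stayed flat after release. Its end is within about 1 pixel of the predicted shut position (x -55, z 108 in the case's frame) in both the top and scene views.
- **Stop:** at the end of the press the force rose from 7.5 to 24 N with only 0.3 mm of travel, well under the limits.
- **Bail:** its cross bar lies under the keeper's lip in all three views.
- **Short case:** it and its latch look unchanged. The top view shows no changed pixels there. The scene view flagged 101 changed pixels in that area, and by eye these are the arm's shadow on the white handle behind it.
- **Robot:** the measured force is under 1 N, so it is touching nothing.

No check failed. A final state reading after handing in was refused, as the job was already closed.

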